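Open the stuck jar and lay its lid in the tray

ROBOT

A 6-joint arm with a two-finger parallel gripper is mounted at the origin on the work surface. World frame = base frame: x ahead of the robot, y to its left, z up, the work surface at z = 0. Lengths are in m, angles in rad, forces in N, time in s.
With the tool pointing down it reaches from about 0.3 to 0.875 m from the base axis. Payload 4.2 kg.
Tool frame: the origin (TCP) lies at the very end of the fingers, on their centre line; the grasp point (between the pads) lies 19 mm behind it (bot.hold_point_z is the distance from the TCP to the grasp point, in m); z points along the fingers, x is the direction in which the jaws open and shut, and the axes are right-handed (so a half turn about z gives the same grasp; the last joint's range is limited). The gripper opens to 85 mm and grips with 20 to 120 N. Pads are 22 mm wide; open, the fingers measure 114 mm over their backs; the gripper's body (76 mm by 85 mm) begins 54 mm behind the grasp point. The pads swing forward as they close: fully open they stand 13 mm farther back than shut.
Start: joints at [-1.213, 0.32, 1.565, -0, 1.257, -0.02], TCP at [0.212, -0.534, 0.231] pointing down, gripper open.
Joint ranges: [-3.11, 3.11], [-0.84, 2.01], [0.21, 2.61], [-1.34, 4.49], [0.05, 2.63], [-2.56, 2.56]. Speed limits (rad/s): [2.57, 2.57, 3.14, 3.14, 3.14, 3.14].

INTERFACE

Orientations are given as a rotation vector (axis times angle).
In Python, from rig import bot gives the robot as it stands.
- The arm moves only by the tool jog_arm, never from a script. Its argument "moves" is a list of rows, each a list of 7 numbers: the gripper's target within -1 to 1 (fully open at 1, half-way at 0, shut at -1), then the shift along the tool's x, y, z in cm, then the turn, a rotation vector about the tool's x, y, z in degrees. A call has exactly 10 rows; each row shifts and turns the commanded pose from where the row before left it, along the tool's axes as they then stand; what a row does not reach is not made up. A row lasts 1/10 s, in which the tool goes at most 50 mm and 8.59 degrees, less where a joint would pass 70% of its speed; a pose out of reach is approached as far as the arm can. A call with a gripper value outside its range is refused whole. The fingers move at their own pace and stop on an object; "newtons" is the grip in N (left out, the last holds). Time passes only in rows, so rows that do not move let the fingers close, or fill a call up. It gives the time, the measured TCP pose, the force and the opening at its end, in the units of the state.
- bot.observe(): the state, without advancing time (a new reading comes with each control period).
- bot.camera(name): name is "scene" or "top"; returns the picture (480x640x3 uint8, blue, green, red); there is no depth.
- bot.camera_model(name): a dict with "fx", "fy", "cx", "cy" (pixels), "rvec" (rotation vector, rad) and "tvec" (3), from world to camera coordinates, as OpenCV has them. Camera axes: x right, y down, z forward; pixel columns grow to the right and rows downward; lengths in m; the calibration is good to about 2 mm. A picture is of the moment at which its call begins. camera_model takes no time and is no camera call.
- bot.sign_off(): hands the job in, once; it reports no verdict.
The state is a dict: "time_s": time; "joint_pos": joint angles; "qvel": joint speeds; "joint_efforts": joint torques, N m; "tcp_pos": TCP position; "ee_rot": TCP orientation; "contact_force": force on the tool from outside, world axes, zero at the start; "moment": the same for the moment, N m; "opening": finger opening in m.
Only numpy, scipy, OpenCV 4.12 (cv2) and the standard library are available. Lean on these libraries where they do the work, as an engineer would, in place of code of your own. Each camera call takes 0.05 s, during which the arm holds its last target.

TASK

The screw lid of the tall square glass jar in the crate is stuck: grip it firmly without crushing the thin tin, break it loose with a short hard twist anticlockwise, then spin it on, feeling with a light upward pull for the point where it comes free; do not wrench the glass or pull the jar up out of its compartment. Lift the lid off and set it down gently, flat and right way up, in the empty half of the lid tray; leave everything else where it is.

Things in the scene. Friction and masses are not known exactly. Their poses are not given: they have to be found in the camera images.
- lid_centre (a point): centre (half-way up) of the stuck lid of the tall square jar: round fluted tin lid, 62 mm across, 24 mm high, 70 g, small blank sticker off centre on its flat top; z up. Gripped with less than about 20 N per finger it slips in the hand while it is stuck; the thin tin buckles if the fingers press it with more than 80 N in all (about 40 N of grip).
- lid: the same lid; origin at the centre of its lower edge. Opens anticlockwise seen from above. Stuck at first: after 1 or 2 degrees of play it takes 0.7 to 1.3 N m to force it past the first 15 degrees; from about 25 degrees it turns with almost no effort. Three lugs inside its skirt sit under ridges on the neck, with 1 mm of play up and down.
- jar_mouth (a point): centre of the jar's rim, on its rubber ring, 143 mm above the jar's underside; z up. The lugs come to gaps between the ridges somewhere between 39 and 89 degrees of turn of lid against jar (not to be seen; it differs from jar to jar). The gap lasts 9 degrees: there the lid lifts straight off; turned further, it is held under the next ridges, with a stop near 102 degrees.
- jar: tall square glass jar, 80 x 80 mm, 0.5 to 0.9 kg, shoulder 100 mm up, lid from 123 to 147 mm up; origin at the centre of its underside, x parallel to the lid's x at the start. Loose in its compartment with 2 mm of play, so it first turns 3 degrees with the lid; while the lid is still held, it hangs on the lid when that is pulled up. Cracks if forced against the crate with more than 50 N.
- crate: low wooden crate fixed to the bench, 284 mm long (its y), 100 mm wide (its x), 60 mm high, three 84 x 84 mm compartments in a row, floor 8 mm thick; origin at the centre of its underside. The tall square jar may stand in any compartment; the two other jars in it are round and reach only 103 mm above the bench.
- tray_free (a point): centre of the empty half of the lid tray, on its inner floor, 8 mm above the bench; axes as the tray's. Free floor reaches 77 mm to the side walls in +x and -x, 70 mm to the end wall in +y, and about 95 mm in -y to the nearest of the other lids.
- tray: shallow wooden tray fixed to the bench, 276 mm long (its y), 170 mm wide (its x), walls 8 mm thick and 22 mm high, floor 8 mm thick; origin at the centre of its underside. Its -y half holds two loose lids.
- widelid: loose tin lid, 74 mm across, 15 mm high, in the other half of the tray; origin at the centre of its underside
- smalllid: loose tin lid, 48 mm across, 16 mm high, in the other half of the tray; origin at the centre of its underside
- corkjar: low round glass jar with cork stopper in the crate, 74 mm across, 90 mm high; origin at the centre of its underside
- sugarjar: low round white china jar with a knobbed lid in the crate, 74 mm across, 95 mm high; origin at the centre of its underside
- vase: small pink china vase on the far side of the bench, 68 mm across, 110 mm high; origin at the centre of its underside
- mug: blue mug near the robot, to its right, 80 mm across, 90 mm high; origin at the centre of its underside
- tumbler: drinking glass on the far side of the bench, 70 mm across, 100 mm high; origin at the centre of its underside
Not all that is in view belongs to the job. What is shaped like the lid but blue, orange or purple is not meant.

How it is judged:
On the way, in this order (a step that is already met when the one before it is completed fails the run):
1. the lid is broken loose: turned more than 25 degrees on the jar, still sitting on its rim (angle between the x axis of lid_centre and the x axis of jar, either way round above 0.436 rad and z of lid_centre in the frame of jar below 0.139 m and horizontal distance between lid_centre and jar_mouth below 0.005 m), for 0.1 s.
2. the lid is lifted more than 25 mm off the jar, which stays standing in the crate (z of lid_centre in the frame of jar above 0.16 m and z of jar in the frame of crate below 0.014 m), for 0.1 s.
At the end, for the whole second after the job is handed in: The lid lies flat (within 6 deg), right way up and at rest on the tray's floor in the empty half, its centre within 44 mm of the marked centre across the tray and 37 mm (+y) or 50 mm (-y) along it; the jar stands upright on its compartment's floor; the rest is undisturbed (x of lid_centre in the frame of tray_free between -0.044 and 0.044 m and y of lid_centre in the frame of tray_free between -0.05 and 0.037 m and z of lid_centre in the frame of tray_free between 0.008 and 0.016 m and angle between lid_centre's own z axis and vertical below 0.1 rad and linear speed of each of lid, jar below 0.02 m/s and z of jar in the frame of crate below 0.012 m and angle between jar's own z axis and vertical below 0.08 rad); the robot touches nothing.
It fails at once if the lid is squeezed so hard that its thin tin buckles (fingers press on it with more than 80 N in all) (contact force between the fingers and lid above 80 N).
It fails at once if the glass jar is forced against the crate with more than 50 N (contact force between jar and crate above 50 N).
It fails at once if the jar is pulled up more than 12 mm off the crate's floor or tipped (z of jar in the frame of crate above 0.02 m or angle between jar's own z axis and vertical above 0.15 rad).
It fails at once if the lid is dropped into the tray (faster than 0.45 m/s close over its floor) or banged onto it (more than 45 N) (contact force between lid and tray above 45 N or (linear speed of lid above 0.45 m/s and z of lid_centre in the frame of tray_free below 0.04 m and horizontal distance between lid_centre and tray_free below 0.1 m)).
It fails at once if a bystander is moved more than 20 mm or tipped (distance of any of corkjar, sugarjar, vase, mug, tumbler, widelid, smalllid from where it was at the start of the episode above 0.02 m or angle between any of corkjar, sugarjar, vase, mug, tumbler, widelid, smalllid's own z axis and vertical above 0.3 rad).
It also fails if it takes over 64 s, if anything falls off the work surface, if the arm or the gripper's body presses on something with over 40 N, if the wrist force passes 120 N, or if a joint passes its speed limit or range.

## Working session

There is one attempt and no reset: what is moved stays moved. The work goes in short steps, Python scripts to look and compute and a tool call to move; the robot and the scene stay as the last step left them, time stands still between calls to the robot, and variables do not carry over. Pictures are saved under pics/ and viewed, and the job is handed in when it is done.

Besides the shell and the picture viewer there is one more tool, called after "Emit:" as name(argument=value, ...) on one line, values as JSON. jog_arm: Moves the arm, as the interface text tells. Its arguments: {"type":"object","properties":{"moves":{"type":"array"},"newtons":{"type":"number"}},"required":["moves"]}

```bash
mkdir -p pics; ls; python3 - <<'E'
from rig import bot
import cv2
for n in("scene","top"):
    cv2.imwrite(f"pics/{n}0.png",bot.camera(n)); print(bot.camera_model(n))
print(bot.observe())
E
```

```text
pics
{'fx': 520.0612720699428, 'fy': 520.0612720699428, 'cx': 330.60698994733474, 'cy': 234.1029564661986, 'rvec': array([ 2.04038925,  1.28900153, -0.56209935]), 'tvec': array([-0.20326883, -0.23647916,  1.33925111])}
{'fx': 443.9487312773457, 'fy': 443.9487312773457, 'cx': 324.9352206604911, 'cy': 238.73164278648014, 'rvec': array([ 2.18405541, -2.16676988,  0.05169804]), 'tvec': array([-0.00467208,  0.53174287,  1.00759863])}
{'time_s': 0.1, 'joint_pos': array([-1.21296863e+00,  3.20245984e-01,  1.56556860e+00, -2.80088004e-05,
        1.25741383e+00, -1.99928109e-02]), 'qvel': array([ 0.00240539, -0.00223241, -0.00254329,  0.00113195, -0.00070019,
       -0.00096715]), 'joint_efforts': array([ 3.38296259e-04, -4.16411376e+01, -2.34704715e+01, -1.39771196e-04,
        4.91084007e-03,  2.96840286e-08]), 'tcp_pos': array([ 0.21195919, -0.53403939,  0.2305515 ]), 'ee_rot': array([-2.59832492e+00,  1.76422863e+00,  2.12002294e-03]), 'contact_force': array([ 0.66396898, -0.48479091,  0.60614443]), 'moment': array([ 0.00165454,  0.00531276, -0.00107259]), 'opening': 0.08550511244166055}
```

View pics/scene0.png

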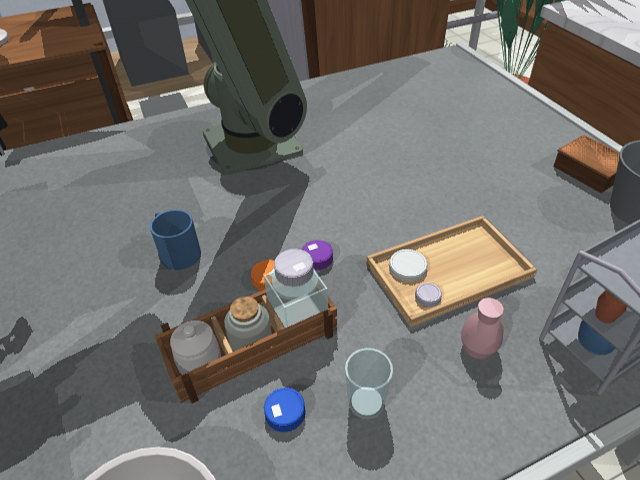

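View pics/top0.png

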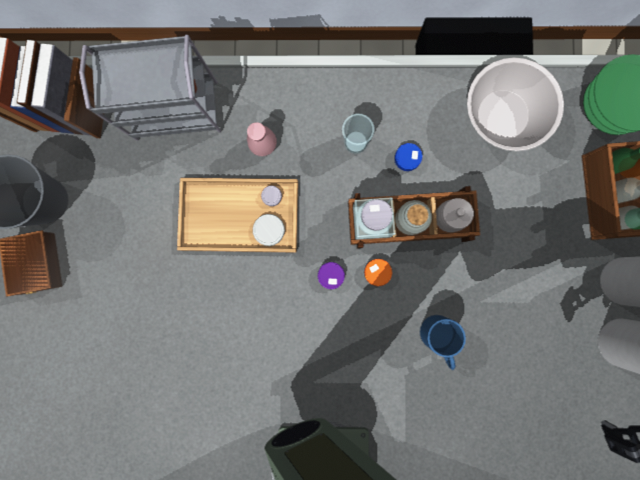

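Lid candidates in the top view are:
- the lavender lid on the square jar at (376,214)
- decoys: blue (408,156), orange (378,272) and purple (331,275)
- tray lids: wide (268,229) and small (271,195)

I choose the one on the square jar and will check it in a close crop.

```bash
python3 - <<'E'
import cv2
a=cv2.imread("pics/top0.png")[175:260,335:490]; cv2.imwrite("pics/c1.png",cv2.resize(a,None,fx=5,fy=5,interpolation=cv2.INTER_CUBIC))
a=cv2.imread("pics/scene0.png")[235:335,245:345]; cv2.imwrite("pics/c2.png",cv2.resize(a,None,fx=6,fy=6,interpolation=cv2.INTER_CUBIC))
a=cv2.imread("pics/top0.png")[165:265,170:310]; cv2.imwrite("pics/c3.png",cv2.resize(a,None,fx=5,fy=5,interpolation=cv2.INTER_CUBIC))
E
```

```text
(no output)
```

View pics/c1.png

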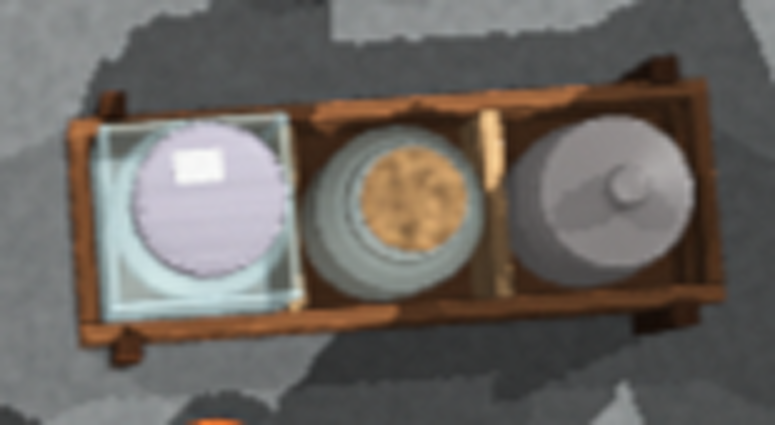

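View pics/c2.png

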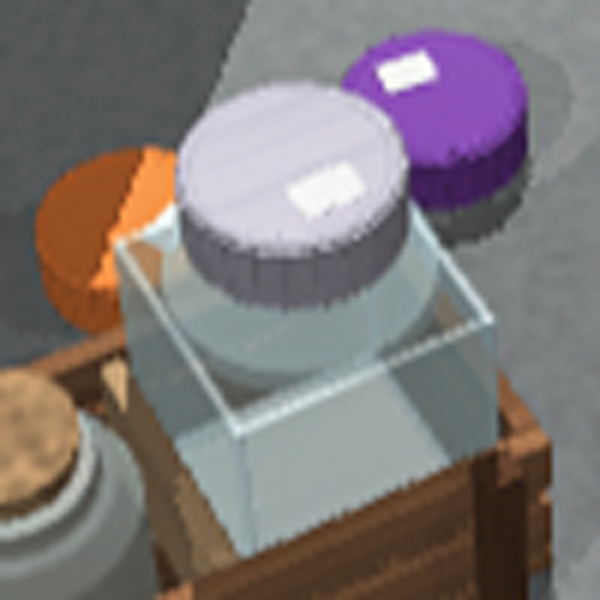

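View pics/c3.png

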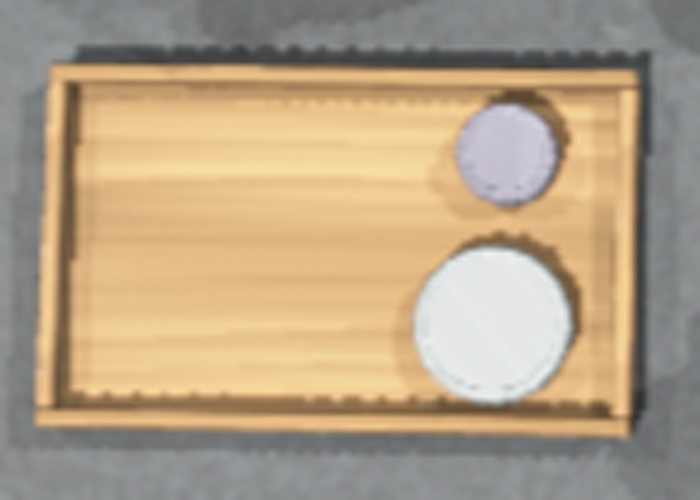

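```bash
cat > h.py <<'E'
import numpy as np, cv2
from rig import bot
def ray(n,uv,z):
    m=bot.camera_model(n);R=cv2.Rodrigues(m["rvec"])[0];t=m["tvec"]
    d=R.T@np.array([(uv[0]-m["cx"])/m["fx"],(uv[1]-m["cy"])/m["fy"],1.]);c=-R.T@t
    return c+d*(z-c[2])/d[2]
def proj(n,p):
    m=bot.camera_model(n);K=np.array([[m["fx"],0,m["cx"]],[0,m["fy"],m["cy"]],[0,0,1.]])
    return cv2.projectPoints(np.atleast_2d(p).astype(float),m["rvec"],m["tvec"],K,None)[0][:,0]
def st():
    s=bot.observe();R=cv2.Rodrigues(s["ee_rot"])[0]
    print(s["time_s"],s["tcp_pos"].round(4),"z",R[:,2].round(4),"xang",np.degrees(np.arctan2(R[1,0],R[0,0])).round(2),"F",s["contact_force"].round(2),"M",s["moment"].round(3),"open",round(s["opening"],4),"q",s["joint_pos"].round(3)); return s,R
E
python3 - <<'E'
from h import *
up=lambda x,y,ox,oy,k:(ox+(x+.5)/k-.5,oy+(y+.5)/k-.5)
print("lid top",ray("top",up(211,199,335,175,5),.155))
print("lid scene",ray("scene",up(293,166,245,235,6),.155))
T=np.array([ray("top",up(*p,170,165,5),.022) for p in[(50,66),(640,72),(632,436),(36,426)]])
C=np.array([ray("top",up(*p,335,175,5),.06) for p in[(68,120),(708,80),(722,297),(82,345)]])
for n,Q in(("tray",T),("crate",C)):
    print(n,Q.mean(0),[np.linalg.norm(Q[i]-Q[i-1]).round(4) for i in range(4)])
    for a,b in((0,1),(3,2)):
        d=Q[a]-Q[b];print("y-axis ang",np.degrees(np.arctan2(d[1],d[0])))
J=np.array([ray("top",up(*p,335,175,5),.108) for p in[(96,128),(287,116),(300,300),(105,314)]]);print("jar",J.mean(0))
# check: project lid circle
lc=ray("top",up(211,199,335,175,5),.155);a=np.linspace(0,6.28,60)
for n in("top","scene"):
    u=proj(n,np.c_[lc[0]+.031*np.cos(a),lc[1]+.031*np.sin(a),0*a+.155]);print(n,u.min(0),u.max(0))
for uv,z in(((378,272),.024),((331,275),.024),((408,156),.024)):print(ray("top",uv,z))
st()
E
```

```text
lid top [ 0.57193136 -0.10709095  0.155     ]
lid scene [ 0.57456257 -0.10746734  0.155     ]
tray [0.58670384 0.20343806 0.022     ] [np.float64(0.1688), np.float64(0.2769), np.float64(0.1696), np.float64(0.2766)]
y-axis ang 89.65404804563278
y-axis ang 89.48868248061336
crate [ 0.57936146 -0.19706033  0.06      ] [np.float64(0.1006), np.float64(0.2842), np.float64(0.0966), np.float64(0.2825)]
y-axis ang 93.9093991405027
y-axis ang 94.72542984153411
jar [ 0.57132338 -0.10560551  0.108     ]
top [361.32138278 199.07483032] [392.30082526 229.78413309]
scene [273.44235603 247.1396704 ] [312.53746353 275.79075126]
[ 0.45618779 -0.12228858  0.024     ]
[ 0.44840752 -0.01515383  0.024     ]
[ 0.72510314 -0.19159255  0.024     ]
0.1 [ 0.212  -0.534   0.2306] z [-6.0e-04  1.5e-03 -1.0e+00] xang -68.35 F [ 0.66 -0.48  0.61] M [ 0.002  0.005 -0.001] open 0.0855 q [-1.213  0.32   1.566 -0.     1.257 -0.02 ]
```

Both views agree on the lid to 3 mm: x 0.573, y −0.107, top at z 0.155. The crop confirms the lavender lid with the white sticker on the square jar. I'm moving above it, keeping the present yaw because joint 6 then has room for the anticlockwise turn.

Emit:
jog_arm(moves=[[1,-1.3,-2.5,0,0,0,0],[1,-2.6,-4.0,0,0,0,0],[1,-2.6,-4.0,0,0,0,0],[1,-2.6,-4.0,0,0,0,0],[1,-2.6,-4.0,0,0,0,0],[1,-2.6,-4.0,0,0,0,0],[1,-2.0,-4.0,0,0,0,0],[1,-2,-4.0,0,0,0,0],[1,-2,-4.0,0,0,0,0],[1,-2,-4.0,0,0,0,0]], newtons=22)

```text
time_s: 1.1
tcp_pos: [0.4884, -0.1835, 0.2311]
ee_rot: [2.599, -1.764, -0.001]
contact_force: [1.0, -0.4, -0.0]
opening: 0.0854
```

```bash
cat > go.py <<'E'
import sys
from h import *
s,R=st()
tgt=np.array([float(v) for v in sys.argv[1:4]])
print("to go tool cm",(100*R.T@(tgt-s["tcp_pos"])).round(2))
E
python3 go.py .573 -.107 .2; python3 -c "
from rig import bot;print(bot.hold_point_z)"
```

```text
1.1 [ 0.4884 -0.1835  0.2311] z [-5.e-04 -1.e-04 -1.e+00] xang -68.34 F [ 1.04 -0.45 -0.02] M [ 0.011 -0.089  0.007] open 0.0854 q [-0.381  0.236  1.684 -0.     1.222  0.812]
to go tool cm [ -3.99 -10.68   3.1 ]
0.0187
```

Emit:
jog_arm(moves=[[1,-1,-2.5,0,0,0,0],[1,-1,-2.5,0,0,0,0],[1,-1,-2.5,0,0,0,0],[1,-0.6,-2,0,0,0,0],[1,-0.4,-1.2,0,0,0,0],[1,0,0,1,0,0,0],[1,0,0,1,0,0,0],[1,0,0,1,0,0,0],[1,0,0,0,0,0,0],[1,0,0,0,0,0,0]])

```text
time_s: 2.1
tcp_pos: [0.5718, -0.109, 0.201]
ee_rot: [2.598, -1.766, -0.001]
contact_force: [-0.2, 0.0, 0.2]
opening: 0.0851
```

```bash
python3 go.py .573 -.107 .2; python3 - <<'E'
from h import *
for n in("scene","top"):
    im=bot.camera(n)
    u=proj(n,[.573,-.107,.16])[0].astype(int)
    c=im[u[1]-65:u[1]+65,u[0]-65:u[0]+65];cv2.imwrite(f"pics/a_{n}.png",cv2.resize(c,None,fx=4,fy=4,interpolation=cv2.INTER_CUBIC))
a=cv2.imread("pics/a_scene.png");b=cv2.imread("pics/a_top.png");cv2.imwrite("pics/a.png",cv2.resize(np.hstack([a,b]),(800,400)))
E
```

```text
2.1 [ 0.5718 -0.109   0.201 ] z [-9.e-04  0.e+00 -1.e+00] xang -68.4 F [-0.22  0.04  0.16] M [ 0.009 -0.019 -0.001] open 0.0851 q [-0.208  0.351  1.596 -0.     1.195  0.986]
to go tool cm [-0.15 -0.18  0.1 ]
```

View pics/a.png

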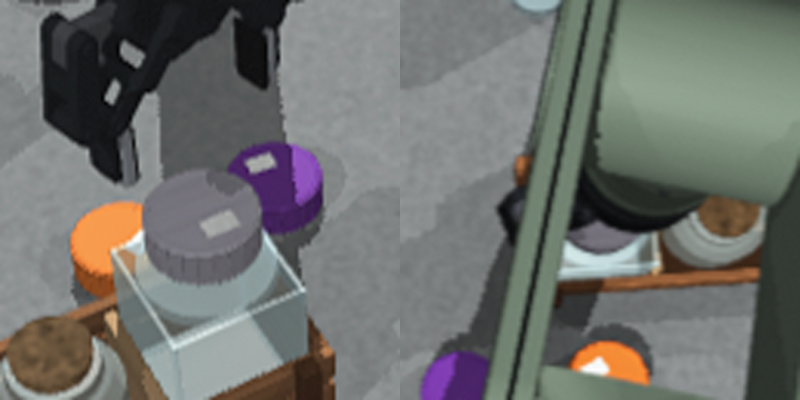

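Fingers straddle the lid; left and right of it are clear. Descending, then closing gently.

Emit:
jog_arm(moves=[[1,-0.15,-0.18,1.5,0,0,0],[1,0,0,1.5,0,0,0],[1,0,0,1.5,0,0,0],[1,0,0,1.5,0,0,0],[1,0,0,1.3,0,0,0],[1,0,0,0.8,0,0,0],[1,0,0,0,0,0,0],[0.5,0,0,0,0,0,0],[0.45,0,0,0,0,0,0],[0.4,0,0,0,0,0,0]], newtons=22)

```text
time_s: 3.2
tcp_pos: [0.5741, -0.1066, 0.1213]
ee_rot: [-2.599, 1.764, -0.003]
contact_force: [-0.4, -0.2, 2.5]
opening: 0.0614
```

```bash
python3 go.py .573 -.107 .119
```

```text
3.2 [ 0.5741 -0.1066  0.1213] z [ 2.e-03 -5.e-04 -1.e+00] xang -68.35 F [-0.36 -0.21  2.53] M [-0.077  0.011  0.005] open 0.0614 q [-0.203  0.421  1.704 -0.     1.015  0.99 ]
to go tool cm [-0.01  0.12  0.23]
```

Emit:
jog_arm(moves=[[0.3,0,0,0,0,0,0],[0.2,0,0,0,0,0,0],[0.0,0,0,0,0,0,0],[-0.2,0,0,0,0,0,0],[-0.4,0,0,0,0,0,0],[-0.5,0,0,0,0,0,0],[-0.5,0,0,0,0,0,0],[-0.5,0,0,0,0,0,0],[-0.5,0,0,0,0,0,0],[-0.5,0,0,0,0,0,0]], newtons=22)

```text
time_s: 4.2
tcp_pos: [0.5741, -0.1066, 0.1213]
ee_rot: [-2.599, 1.764, -0.003]
contact_force: [-0.3, -0.5, 5.6]
opening: 0.0616
```

```bash
python3 go.py .573 -.107 .119;python3 - <<'E'
from h import *
im=bot.camera("scene");u=proj("scene",[.573,-.107,.14])[0].astype(int)
c=im[u[1]-60:u[1]+60,u[0]-70:u[0]+70];cv2.imwrite("pics/b.png",cv2.resize(c,None,fx=5,fy=5,interpolation=cv2.INTER_CUBIC))
E
```

```text
4.2 [ 0.5741 -0.1066  0.1213] z [ 2.e-03 -5.e-04 -1.e+00] xang -68.35 F [-0.27 -0.5   5.57] M [-0.074  0.042  0.075] open 0.0616 q [-0.203  0.421  1.704 -0.     1.015  0.99 ]
to go tool cm [-0.01  0.12  0.23]
```

View pics/b.png

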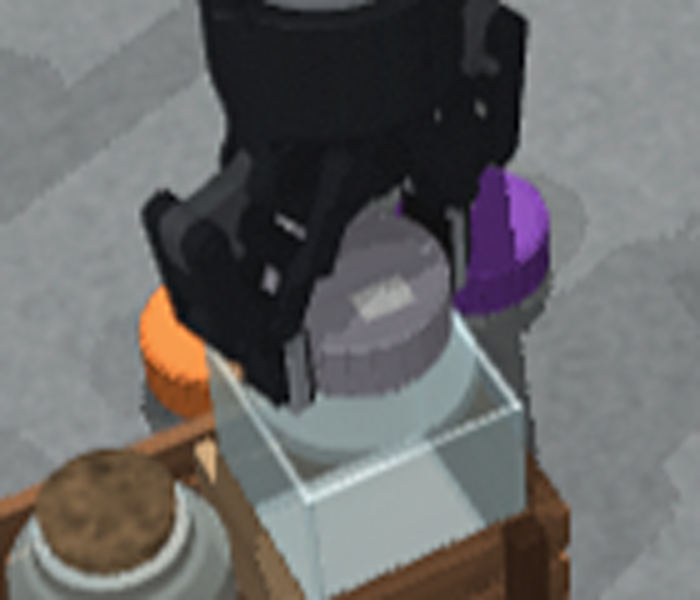

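Pads cover the lid's full height and the opening of 61.6 mm matches the 62 mm lid. Firming the grip to 32 N and breaking it loose.

Emit:
jog_arm(moves=[[-0.5,0,0,0,0,0,0],[-0.5,0,0,0,0,0,0],[-0.5,0,0,0,0,0,-4],[-0.5,0,0,0,0,0,-4],[-0.5,0,0,0,0,0,-5],[-0.5,0,0,0,0,0,-5],[-0.5,0,0,0,0,0,-5],[-0.5,0,0,0,0,0,-5],[-0.5,0,0,0,0,0,-4],[-0.5,0,0,0,0,0,0]], newtons=32)

```text
time_s: 5.25
tcp_pos: [0.5743, -0.1063, 0.1213]
ee_rot: [-2.985, 0.978, -0.003]
contact_force: [0.1, 0.8, 4.7]
opening: 0.0617
```

```bash
python3 go.py .574 -.1066 .119;python3 - <<'E'
from h import *
im=bot.camera("scene");u=proj("scene",[.573,-.107,.14])[0].astype(int)
c=im[u[1]-60:u[1]+60,u[0]-70:u[0]+70];cv2.imwrite("pics/d.png",cv2.resize(c,None,fx=5,fy=5,interpolation=cv2.INTER_CUBIC))
E
```

```text
5.25 [ 0.5743 -0.1063  0.1213] z [ 2.3e-03 -1.0e-04 -1.0e+00] xang -36.28 F [0.06 0.81 4.75] M [0.108 0.007 0.042] open 0.0617 q [-0.203  0.421  1.704  0.     1.015  0.43 ]
to go tool cm [-0.01  0.04  0.23]
```

View pics/d.png

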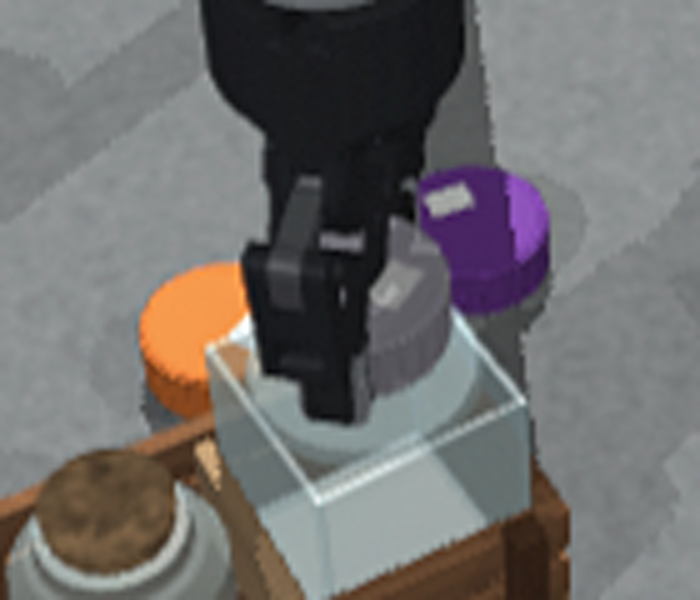

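Twist gone through: the tool turned 32°, the sticker turned with it, and the twist moment has dropped to nearly nothing. A little further while still seated, then I take a light upward pull.

Emit:
jog_arm(moves=[[-0.5,0,0,0,0,0,-2],[-0.5,0,0,0,0,0,-2],[-0.5,0,0,0,0,0,0],[-0.5,0,0,0,0,0,0],[-0.5,0,0,-0.05,0,0,0],[-0.5,0,0,-0.05,0,0,0],[-0.5,0,0,-0.05,0,0,0],[-0.5,0,0,-0.05,0,0,0],[-0.5,0,0,0,0,0,0],[-0.5,0,0,0,0,0,0]], newtons=32)

```text
time_s: 6.3
tcp_pos: [0.5734, -0.1063, 0.1219]
ee_rot: [-3.017, 0.875, 0.001]
contact_force: [1.1, 0.7, -2.8]
opening: 0.061
```

```bash
python3 go.py .574 -.1066 .119
```

```text
6.3 [ 0.5734 -0.1063  0.1219] z [-5.e-04  4.e-04 -1.e+00] xang -32.36 F [ 1.07  0.68 -2.75] M [ 0.16  -0.288 -0.008] open 0.061 q [-0.203  0.42   1.703  0.     1.019  0.362]
to go tool cm [ 0.07 -0.    0.29]
```

Emit:
jog_arm(moves=[[-0.5,0,0,-0.05,0,0,0],[-0.5,0,0,0,0,0,-1],[-0.5,0,0,0,0,0,-1],[-0.5,0,0,0,0,0,-1],[-0.5,0,0,0,0,0,-1],[-0.5,0,0,0,0,0,0],[-0.5,0,0,0,0,0,0],[-0.5,0,0,0,0,0,0],[-0.5,0,0,0,0,0,0],[-0.5,0,0,0,0,0,0]])

```text
time_s: 7.3
tcp_pos: [0.5736, -0.1065, 0.1229]
ee_rot: [3.046, -0.769, 0.001]
contact_force: [2.5, -0.6, -1.2]
opening: 0.0614
```

```bash
python3 go.py .574 -.1066 .119
```

```text
7.3 [ 0.5736 -0.1065  0.1229] z [ 3.e-04 -2.e-04 -1.e+00] xang -28.36 F [ 2.45 -0.65 -1.15] M [-0.022 -0.404 -0.019] open 0.0614 q [-0.203  0.419  1.702 -0.     1.02   0.292]
to go tool cm [ 0.04 -0.01  0.39]
```

Emit:
jog_arm(moves=[[-0.5,0,0,-0.05,0,0,0],[-0.5,0,0,-0.05,0,0,0],[-0.5,0,0,0,0,0,0],[-0.5,0,0,0,0,0,0],[-0.5,0,0,0,0,0,0],[-0.5,0,0,0,0,0,0],[-0.5,0,0,0,0,0,0],[-0.5,0,0,0,0,0,0],[-0.5,0,0,0,0,0,0],[-0.5,0,0,0,0,0,0]])

```text
time_s: 8.3
tcp_pos: [0.5732, -0.1065, 0.1236]
ee_rot: [3.046, -0.769, -0.001]
contact_force: [0.9, -1.5, -6.5]
opening: 0.061
```

```bash
python3 go.py .574 -.1066 .119
```

```text
8.3 [ 0.5732 -0.1065  0.1236] z [-8.e-04 -0.e+00 -1.e+00] xang -28.35 F [ 0.9  -1.49 -6.45] M [-0.187 -0.123 -0.009] open 0.061 q [-0.203  0.419  1.701 -0.     1.023  0.292]
to go tool cm [ 0.08 -0.03  0.46]
```

Now pulling about 6 N (the jar still holds). Turning on under this pull.

Emit:
jog_arm(moves=[[-0.5,0,0,0,0,0,-1],[-0.5,0,0,0,0,0,-1],[-0.5,0,0,0,0,0,-1],[-0.5,0,0,0,0,0,-1],[-0.5,0,0,0,0,0,0],[-0.5,0,0,0,0,0,0],[-0.5,0,0,0,0,0,0],[-0.5,0,0,0,0,0,0],[-0.5,0,0,0,0,0,0],[-0.5,0,0,0,0,0,0]])

```text
time_s: 9.3
tcp_pos: [0.5737, -0.1064, 0.1239]
ee_rot: [-3.071, 0.663, -0.001]
contact_force: [0.1, 1.8, -0.1]
opening: 0.0612
```

```bash
python3 go.py .574 -.1066 .119
```

```text
9.3 [ 0.5737 -0.1064  0.1239] z [ 4.e-04  1.e-04 -1.e+00] xang -24.36 F [ 0.13  1.76 -0.07] M [ 0.345 -0.079 -0.018] open 0.0612 q [-0.203  0.418  1.701  0.     1.022  0.222]
to go tool cm [0.04 0.01 0.49]
```

Emit:
jog_arm(moves=[[-0.5,0,0,-0.05,0,0,0],[-0.5,0,0,-0.05,0,0,0],[-0.5,0,0,-0.05,0,0,0],[-0.5,0,0,0,0,0,0],[-0.5,0,0,0,0,0,0],[-0.5,0,0,0,0,0,0],[-0.5,0,0,0,0,0,0],[-0.5,0,0,0,0,0,0],[-0.5,0,0,0,0,0,0],[-0.5,0,0,0,0,0,0]])

```text
time_s: 10.3
tcp_pos: [0.5735, -0.1065, 0.1253]
ee_rot: [3.071, -0.663, 0.0]
contact_force: [1.0, 1.4, -3.7]
opening: 0.0615
```

```bash
python3 go.py .574 -.1066 .119;python3 - <<'E'
from h import *
im=bot.camera("scene");u=proj("scene",[.573,-.107,.14])[0].astype(int)
c=im[u[1]-60:u[1]+60,u[0]-70:u[0]+70];cv2.imwrite("pics/e.png",cv2.resize(c,None,fx=5,fy=5,interpolation=cv2.INTER_CUBIC))
E
```

```text
10.3 [ 0.5735 -0.1065  0.1253] z [ 1.e-04 -2.e-04 -1.e+00] xang -24.35 F [ 0.96  1.43 -3.67] M [ 0.209 -0.201  0.05 ] open 0.0615 q [-0.203  0.417  1.699 -0.     1.026  0.222]
to go tool cm [ 0.04 -0.01  0.63]
```

View pics/e.png

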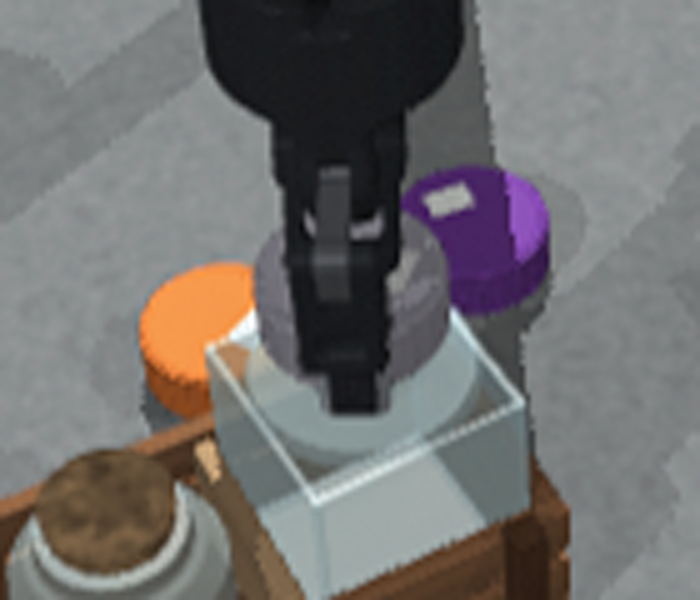

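```bash
python3 - <<'E'
from h import *
d,e,b=[cv2.imread(f"pics/{n}.png",0).astype(np.float32) for n in "deb"]
def sh(A,B,n,r):
    y0,y1,x0,x1=r;p=15
    t=A[y0:y1,x0:x1];m=cv2.matchTemplate(B[y0-p:y1+p,x0-p:x1+p],t,cv2.TM_CCOEFF_NORMED);k=np.unravel_index(m.argmax(),m.shape)
    print(n,"dx,dy px(5x)",k[1]-p,k[0]-p,m.max())
for nm,A,B in(("b->d",b,d),("d->e",d,e),("b->e",b,e)):
    sh(A,B,nm+" jar right corner",(350,440,470,550));sh(A,B,nm+" jar front corner",(470,520,270,400));sh(A,B,nm+" crate",(530,580,540,600));sh(A,B,nm+" lid right edge",(330,400,410,465))
print(proj("scene",[[.573,-.107,.14],[.573,-.107,.145]]))
E
```

```text
b->d jar right corner dx,dy px(5x) 3 -4 0.9044355
b->d jar front corner dx,dy px(5x) 8 1 0.9772044
b->d crate dx,dy px(5x) 0 0 0.9998107
b->d lid right edge dx,dy px(5x) 1 0 0.98630255
d->e jar right corner dx,dy px(5x) -1 2 0.96517265
d->e jar front corner dx,dy px(5x) -2 1 0.99444425
d->e crate dx,dy px(5x) 0 0 0.9998174
d->e lid right edge dx,dy px(5x) -4 -5 0.98570204
b->e jar right corner dx,dy px(5x) 2 -2 0.924054
b->e jar front corner dx,dy px(5x) 6 2 0.9783754
b->e crate dx,dy px(5x) 0 0 0.99981445
b->e lid right edge dx,dy px(5x) -3 -5 0.9888023
[[293.91011808 267.86842239]
 [293.71433072 265.76469763]]
```

The lid rose about 2.4 mm in the picture and the jar didn't move up. That is more than the 1 mm of play, so it looks to be in the gap. Lifting a little more to confirm.

Emit:
jog_arm(moves=[[-0.5,0,0,-0.05,0,0,0],[-0.5,0,0,-0.05,0,0,0],[-0.5,0,0,-0.05,0,0,0],[-0.5,0,0,-0.05,0,0,0],[-0.5,0,0,0,0,0,0],[-0.5,0,0,0,0,0,0],[-0.5,0,0,0,0,0,0],[-0.5,0,0,0,0,0,0],[-0.5,0,0,0,0,0,0],[-0.5,0,0,0,0,0,0]])

```text
time_s: 11.35
tcp_pos: [0.5736, -0.1065, 0.1274]
ee_rot: [3.071, -0.663, 0.001]
contact_force: [1.3, 0.8, -1.1]
opening: 0.0616
```

```bash
python3 go.py .574 -.1066 .119;python3 - <<'E'
from h import *
im=bot.camera("scene");u=proj("scene",[.573,-.107,.14])[0].astype(int)
c=im[u[1]-60:u[1]+60,u[0]-70:u[0]+70];cv2.imwrite("pics/f.png",cv2.resize(c,None,fx=5,fy=5,interpolation=cv2.INTER_CUBIC))
e,f,b=[cv2.imread(f"pics/{n}.png",0).astype(np.float32) for n in "efb"]
def sh(A,B,n,r):
    y0,y1,x0,x1=r;p=25
    t=A[y0:y1,x0:x1];m=cv2.matchTemplate(B[y0-p:y1+p,x0-p:x1+p],t,cv2.TM_CCOEFF_NORMED);k=np.unravel_index(m.argmax(),m.shape)
    print(n,"dx,dy px(5x)",k[1]-p,k[0]-p,m.max())
for nm,A,B in(("b->f",b,f),("e->f",e,f)):
    sh(A,B,nm+" jar right corner",(350,440,470,550));sh(A,B,nm+" jar front corner",(470,520,270,400));sh(A,B,nm+" lid right edge",(330,400,410,465))
E
```

```text
11.35 [ 0.5736 -0.1065  0.1274] z [ 4.e-04 -2.e-04 -1.e+00] xang -24.35 F [ 1.3   0.77 -1.1 ] M [ 0.122 -0.259  0.132] open 0.0616 q [-0.203  0.415  1.696 -0.     1.03   0.222]
to go tool cm [ 0.04 -0.01  0.84]
b->f jar right corner dx,dy px(5x) 2 -1 0.9431641
b->f jar front corner dx,dy px(5x) 5 2 0.98031855
b->f lid right edge dx,dy px(5x) -4 -8 0.9856402
e->f jar right corner dx,dy px(5x) 0 1 0.98650706
e->f jar front corner dx,dy px(5x) -1 0 0.99632215
e->f lid right edge dx,dy px(5x) -1 -2 0.9927181
```

View pics/f.png

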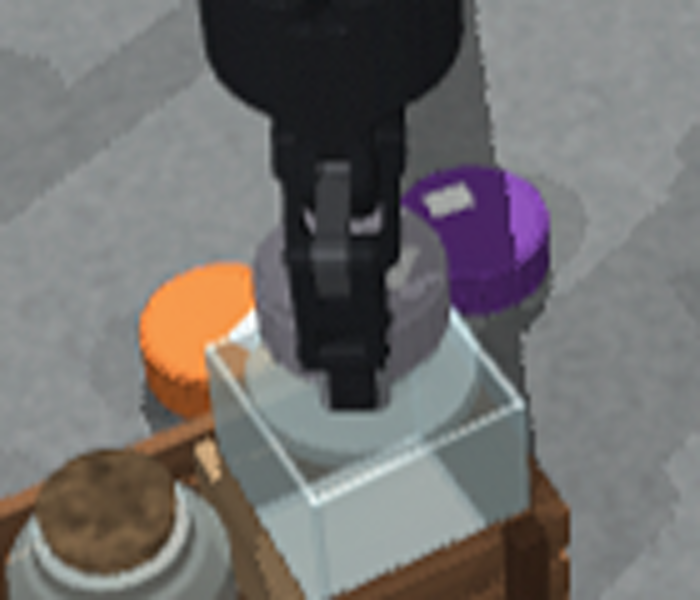

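It's free: the force is only about the lid's own weight and the jar has stayed put. Lifting straight up, slowly at first.

Emit:
jog_arm(moves=[[-0.5,0,0,-0.1,0,0,0],[-0.5,0,0,-0.15,0,0,0],[-0.5,0,0,-0.2,0,0,0],[-0.5,0,0,-0.25,0,0,0],[-0.5,0,0,-0.3,0,0,0],[-0.5,0,0,-0.4,0,0,0],[-0.5,0,0,-0.4,0,0,0],[-0.5,0,0,-0.4,0,0,0],[-0.5,0,0,-0.4,0,0,0],[-0.5,0,0,-0.4,0,0,0]])

```text
time_s: 12.4
tcp_pos: [0.5735, -0.1065, 0.1577]
ee_rot: [3.071, -0.663, 0.0]
contact_force: [0.4, -0.4, -0.3]
opening: 0.061
```

```bash
python3 go.py .574 -.1066 .119;python3 - <<'E'
from h import *
im=bot.camera("scene");u=proj("scene",[.573,-.107,.15])[0].astype(int)
c=im[u[1]-70:u[1]+70,u[0]-80:u[0]+80];cv2.imwrite("pics/g.png",cv2.resize(c,None,fx=4,fy=4,interpolation=cv2.INTER_CUBIC))
E
```

```text
12.4 [ 0.5735 -0.1065  0.1577] z [ 1.e-04 -1.e-04 -1.e+00] xang -24.35 F [ 0.4  -0.45 -0.33] M [-0.013 -0.054  0.023] open 0.061 q [-0.203  0.387  1.656 -0.     1.098  0.222]
to go tool cm [ 0.05 -0.01  3.87]
```

View pics/g.png

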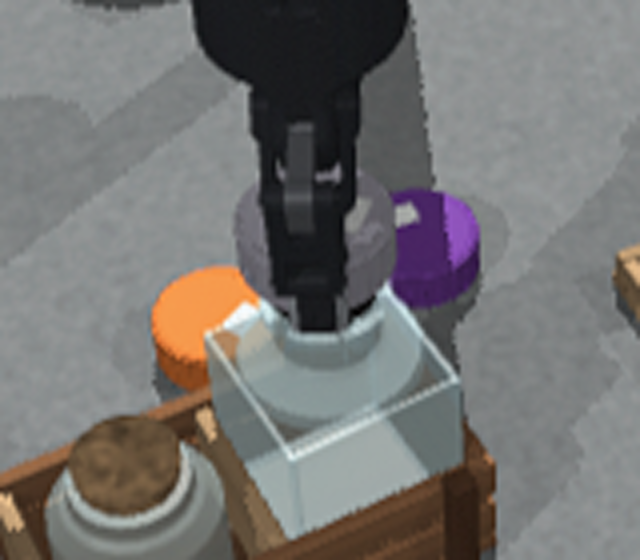

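Lid is well clear above the neck with the jar standing. Raising and carrying to the tray.

Emit:
jog_arm(moves=[[-0.5,0,0,-1,0,0,0],[-0.5,0,0,-1.5,0,0,0],[-0.5,0,0,-1.5,0,0,0],[-0.5,-0.4,-0.9,0,0,0,0],[-0.5,-0.7,-1.7,0,0,0,0],[-0.5,-1,-2.4,0,0,0,0],[-0.5,-1,-2.4,0,0,0,0],[-0.5,-1,-2.4,0,0,0,0],[-0.5,-1,-2.4,0,0,0,0],[-0.5,-1,-2.4,0,0,0,0]])

```text
time_s: 13.45
tcp_pos: [0.5775, 0.0534, 0.1967]
ee_rot: [3.071, -0.662, -0.002]
contact_force: [0.1, 0.1, -1.2]
opening: 0.0612
```

Emit:
jog_arm(moves=[[-0.5,-1,-2.4,0,0,0,0],[-0.5,-1,-2.4,0,0,0,0],[-0.5,-1,-2.4,0,0,0,0],[-0.5,-1,-2.4,0,0,0,0],[-0.5,-1,-2.4,0,0,0,0],[-0.5,-1,-2.4,0,0,0,0],[-0.5,-1,-2.4,0,0,0,0],[-0.5,-0.8,-1.8,0,0,0,0],[-0.5,-0.5,-1,0,0,0,0],[-0.5,0,0,0,0,0,0]])

```text
time_s: 14.45
tcp_pos: [0.5829, 0.2657, 0.1968]
ee_rot: [3.071, -0.66, -0.001]
contact_force: [0.0, -0.1, -0.5]
opening: 0.0616
```

```bash
python3 go.py .587 .263 .06
```

```text
14.45 [0.5829 0.2657 0.1968] z [-7.e-04 -3.e-04 -1.e+00] xang -24.25 F [ 0.02 -0.08 -0.52] M [-0.038  0.004  0.013] open 0.0616 q [ 0.41   0.445  1.457 -0.     1.24   0.833]
to go tool cm [ 0.49  0.07 13.68]
```

Emit:
jog_arm(moves=[[-0.5,0.4,0.1,0.8,0,0,0],[-0.5,0,0,1.6,0,0,0],[-0.5,0,0,2,0,0,0],[-0.5,0,0,2,0,0,0],[-0.5,0,0,2,0,0,0],[-0.5,0,0,2,0,0,0],[-0.5,0,0,1.8,0,0,0],[-0.5,0,0,1.0,0,0,0],[-0.5,0,0,0.5,0,0,0],[-0.5,0,0,0,0,0,0]])

```text
time_s: 15.45
tcp_pos: [0.5866, 0.2612, 0.0599]
ee_rot: [3.07, -0.664, -0.001]
contact_force: [1.2, 0.2, -0.1]
opening: 0.0615
```

```bash
python3 go.py .587 .263 .017;python3 - <<'E'
from h import *
im=bot.camera("scene");u=proj("scene",[.587,.263,.04])[0].astype(int)
c=im[u[1]-60:u[1]+60,u[0]-80:u[0]+80];cv2.imwrite("pics/i.png",cv2.resize(c,None,fx=5,fy=5,interpolation=cv2.INTER_CUBIC))
E
```

```text
15.45 [0.5866 0.2612 0.0599] z [-8.e-04 -6.e-04 -1.e+00] xang -24.39 F [ 1.22  0.16 -0.07] M [-0.024  0.025 -0.047] open 0.0615 q [ 0.401  0.565  1.623 -0.     0.954  0.827]
to go tool cm [-0.03 -0.19  4.29]
```

View pics/i.png

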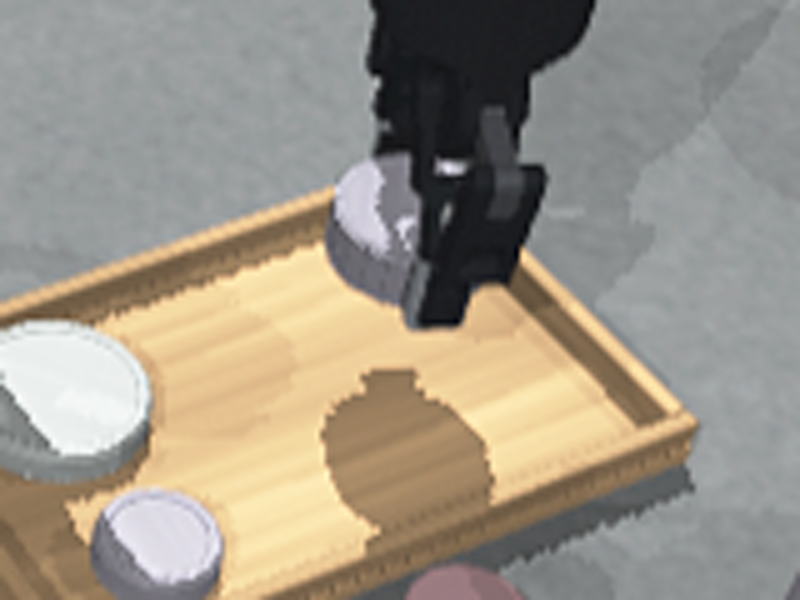

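The lid hangs level over the empty half, clear of walls and other lids. Lowering slowly.

Emit:
jog_arm(moves=[[-0.5,0,0,0.8,0,0,0],[-0.5,0,0,0.8,0,0,0],[-0.5,0,0,0.8,0,0,0],[-0.5,0,0,0.6,0,0,0],[-0.5,0,0,0.3,0,0,0],[-0.5,0,0,0.2,0,0,0],[-0.5,0,0,0.2,0,0,0],[-0.5,0,0,0.1,0,0,0],[-0.5,0,0,0,0,0,0],[-0.5,0,0,0,0,0,0]])

```text
time_s: 16.5
tcp_pos: [0.5867, 0.2619, 0.0225]
ee_rot: [-3.071, 0.663, -0.001]
contact_force: [-0.4, 0.2, -0.9]
opening: 0.0616
```

Emit:
jog_arm(moves=[[-0.5,0,0,0.1,0,0,0],[-0.5,0,0,0.1,0,0,0],[-0.5,0,0,0.05,0,0,0],[-0.5,0,0,0.05,0,0,0],[-0.5,0,0,0.0,0,0,0],[-0.5,0,0,0,0,0,0],[-0.5,0,0,0,0,0,0],[-0.5,0,0,0,0,0,0],[-0.5,0,0,0,0,0,0],[-0.5,0,0,0,0,0,0]])

```text
time_s: 17.5
tcp_pos: [0.5866, 0.2619, 0.0193]
ee_rot: [3.071, -0.663, 0.0]
contact_force: [0.1, -0.2, -0.5]
opening: 0.0616
```

```bash
python3 go.py .587 .263 .017
```

```text
17.5 [0.5866 0.2619 0.0193] z [ 1.e-04 -1.e-04 -1.e+00] xang -24.35 F [ 0.12 -0.16 -0.54] M [-0.003  0.007  0.041] open 0.0616 q [ 0.402  0.611  1.659 -0.     0.872  0.827]
to go tool cm [-0.01 -0.11  0.23]
```

Emit:
jog_arm(moves=[[-0.5,0,0,0.05,0,0,0],[-0.5,0,0,0.05,0,0,0],[-0.5,0,0,0.05,0,0,0],[-0.5,0,0,0.05,0,0,0],[-0.5,0,0,0.0,0,0,0],[-0.5,0,0,0,0,0,0],[-0.5,0,0,0,0,0,0],[-0.5,0,0,0,0,0,0],[-0.5,0,0,0,0,0,0],[-0.5,0,0,0,0,0,0]])

```text
time_s: 18.5
tcp_pos: [0.5866, 0.2619, 0.0173]
ee_rot: [3.071, -0.663, 0.0]
contact_force: [-0.7, 0.1, -0.3]
opening: 0.061
```

```bash
python3 go.py .587 .263 .017
```

```text
18.5 [0.5866 0.2619 0.0173] z [ 1.e-04 -1.e-04 -1.e+00] xang -24.35 F [-0.65  0.13 -0.32] M [ 0.019 -0.042 -0.032] open 0.061 q [ 0.402  0.613  1.661 -0.     0.868  0.827]
to go tool cm [-0.01 -0.12  0.03]
```

Emit:
jog_arm(moves=[[-0.5,0,0,0.05,0,0,0],[-0.5,0,0,0,0,0,0],[-0.5,0,0,0.05,0,0,0],[-0.5,0,0,0,0,0,0],[-0.5,0,0,0.05,0,0,0],[-0.5,0,0,0,0,0,0],[-0.5,0,0,0,0,0,0],[-0.5,0,0,0,0,0,0],[-0.5,0,0,0,0,0,0],[-0.5,0,0,0,0,0,0]])

```text
time_s: 19.5
tcp_pos: [0.5866, 0.2619, 0.0158]
ee_rot: [3.071, -0.663, 0.0]
contact_force: [0.3, -0.6, -0.5]
opening: 0.0612
```

```bash
python3 go.py .587 .263 .017
```

```text
19.5 [0.5866 0.2619 0.0158] z [ 1.e-04 -1.e-04 -1.e+00] xang -24.35 F [ 0.29 -0.58 -0.53] M [ 0.015 -0.009  0.   ] open 0.0612 q [ 0.402  0.615  1.662 -0.     0.865  0.827]
to go tool cm [-0.01 -0.12 -0.12]
```

No contact yet, as it should be: the lid's lower edge sits about 9.7 mm above the TCP, and the pads stand back at this opening. I'm carrying on down by small steps until something touches.

Emit:
jog_arm(moves=[[-0.5,0,0,0.1,0,0,0],[-0.5,0,0,0.1,0,0,0],[-0.5,0,0,0.1,0,0,0],[-0.5,0,0,0.1,0,0,0],[-0.5,0,0,0.1,0,0,0],[-0.5,0,0,0.1,0,0,0],[-0.5,0,0,0.1,0,0,0],[-0.5,0,0,0,0,0,0],[-0.5,0,0,0,0,0,0],[-0.5,0,0,0,0,0,0]], newtons=24)

```text
time_s: 20.5
tcp_pos: [0.5867, 0.2619, 0.0088]
ee_rot: [-3.071, 0.663, -0.0]
contact_force: [-0.2, 0.3, -2.2]
opening: 0.0613
```

```bash
python3 go.py .587 .263 .006;python3 - <<'E'
from h import *
im=bot.camera("scene");u=proj("scene",[.587,.263,.02])[0].astype(int)
c=im[u[1]-40:u[1]+40,u[0]-50:u[0]+50];cv2.imwrite("pics/j.png",cv2.resize(c,None,fx=7,fy=7,interpolation=cv2.INTER_CUBIC))
E
```

```text
20.5 [0.5867 0.2619 0.0088] z [ 2.e-04 -0.e+00 -1.e+00] xang -24.35 F [-0.15  0.35 -2.21] M [ 0.014 -0.032 -0.071] open 0.0613 q [ 0.402  0.623  1.667 -0.     0.851  0.827]
to go tool cm [-0.01 -0.11  0.28]
```

View pics/j.png

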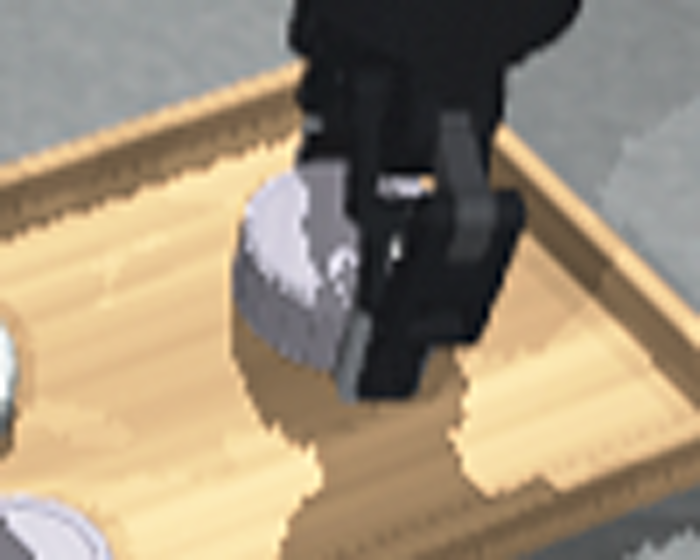

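Emit:
jog_arm(moves=[[-0.5,0,0,0.1,0,0,0],[-0.5,0,0,0.1,0,0,0],[-0.5,0,0,0.1,0,0,0],[-0.5,0,0,0.1,0,0,0],[-0.5,0,0,0.05,0,0,0],[-0.5,0,0,0.05,0,0,0],[-0.5,0,0,0,0,0,0],[-0.5,0,0,0,0,0,0],[-0.5,0,0,0,0,0,0],[-0.5,0,0,0,0,0,0]])

```text
time_s: 21.55
tcp_pos: [0.5866, 0.2619, 0.0038]
ee_rot: [3.071, -0.663, 0.0]
contact_force: [-0.3, -0.6, -0.7]
opening: 0.0613
```

```bash
python3 go.py .587 .263 .006
```

```text
21.55 [0.5866 0.2619 0.0038] z [ 1.e-04 -0.e+00 -1.e+00] xang -24.35 F [-0.34 -0.64 -0.68] M [-0.012  0.022  0.063] open 0.0613 q [ 0.402  0.629  1.671 -0.     0.841  0.827]
to go tool cm [-0.01 -0.11 -0.22]
```

Emit:
jog_arm(moves=[[-0.5,0,0,0.05,0,0,0],[-0.5,0,0,0,0,0,0],[-0.5,0,0,0.05,0,0,0],[-0.5,0,0,0,0,0,0],[-0.5,0,0,0.05,0,0,0],[-0.5,0,0,0,0,0,0],[-0.5,0,0,0.05,0,0,0],[-0.5,0,0,0,0,0,0],[-0.5,0,0,0,0,0,0],[-0.5,0,0,0,0,0,0]])

```text
time_s: 22.55
tcp_pos: [0.5866, 0.2619, 0.0027]
ee_rot: [-3.071, 0.663, -0.001]
contact_force: [-2.0, -0.5, 5.6]
opening: 0.0613
```

```bash
python3 go.py .587 .263 .006;python3 - <<'E'
from h import *
im=bot.camera("scene");u=proj("scene",[.587,.263,.02])[0].astype(int)
c=im[u[1]-40:u[1]+40,u[0]-50:u[0]+50];cv2.imwrite("pics/k.png",cv2.resize(c,None,fx=7,fy=7,interpolation=cv2.INTER_CUBIC))
E
```

```text
22.55 [0.5866 0.2619 0.0027] z [ 4.e-04  1.e-04 -1.e+00] xang -24.35 F [-2.02 -0.52  5.57] M [-0.091  0.352  0.019] open 0.0613 q [ 0.402  0.63   1.672 -0.     0.839  0.827]
to go tool cm [-0.01 -0.11 -0.33]
```

View pics/k.png

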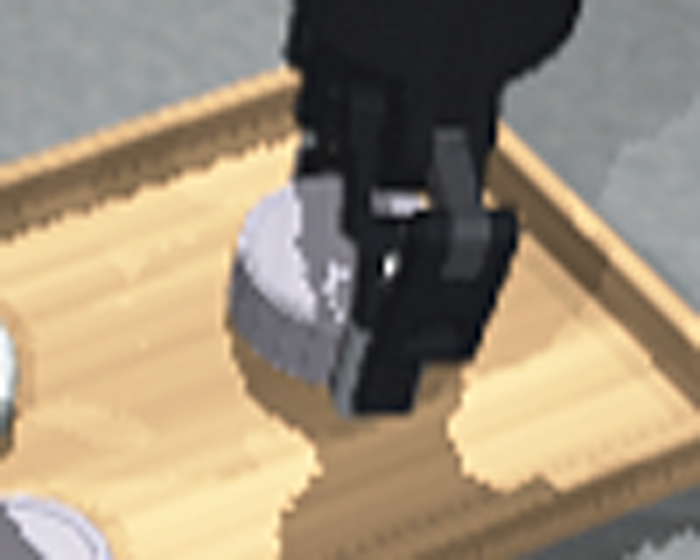

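Fingertips lightly touch the floor (5.6 N), with the lid level and 3–4 mm above it. Releasing here is a gentle set-down.

Emit:
jog_arm(moves=[[0.3,0,0,-0.05,0,0,0],[0.4,0,0,0,0,0,0],[0.5,0,0,0,0,0,0],[0.6,0,0,0,0,0,0],[0.7,0,0,0,0,0,0],[0.8,0,0,0,0,0,0],[0.9,0,0,0,0,0,0],[1,0,0,0,0,0,0],[1,0,0,0,0,0,0],[1,0,0,0,0,0,0]], newtons=20)

```text
time_s: 23.6
tcp_pos: [0.5866, 0.2619, 0.0023]
ee_rot: [3.071, -0.663, 0.0]
contact_force: [-0.4, -0.4, -0.2]
opening: 0.0853
```

```bash
python3 go.py .587 .263 .006;python3 - <<'E'
from h import *
im=bot.camera("scene");u=proj("scene",[.587,.263,.02])[0].astype(int)
c=im[u[1]-40:u[1]+40,u[0]-50:u[0]+50];cv2.imwrite("pics/l.png",cv2.resize(c,None,fx=7,fy=7,interpolation=cv2.INTER_CUBIC))
E
```

```text
23.6 [0.5866 0.2619 0.0023] z [ 1.e-04 -1.e-04 -1.e+00] xang -24.35 F [-0.38 -0.41 -0.15] M [-0.008  0.007 -0.034] open 0.0853 q [ 0.402  0.631  1.672 -0.     0.838  0.827]
to go tool cm [-0.01 -0.12 -0.37]
```

View pics/l.png

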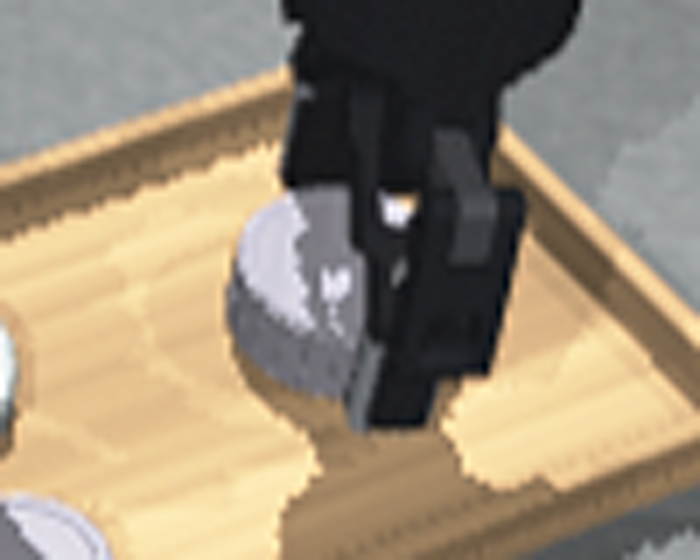

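Released, and the lid is down flat. Raising straight up, then clear of the view.

Emit:
jog_arm(moves=[[1,0,0,-0.5,0,0,0],[1,0,0,-1,0,0,0],[1,0,0,-1.5,0,0,0],[1,0,0,-2,0,0,0],[1,0,0,-2.5,0,0,0],[1,0,0,-2.5,0,0,0],[1,0,0,-3,0,0,0],[1,0,0,-3,0,0,0],[1,0,0,-2,0,0,0],[1,0,0,-1,0,0,0]])

```text
time_s: 24.65
tcp_pos: [0.5875, 0.2623, 0.1963]
ee_rot: [-3.068, 0.662, -0.008]
contact_force: [0.5, -0.9, -0.0]
opening: 0.0851
```

Emit:
jog_arm(moves=[[1,-2,0,0,0,0,0],[1,-3,0,0,0,0,0],[1,-3,0,0,0,0,0],[1,-3,0,0,0,0,0],[1,-3,0,0,0,0,0],[1,-3,0,0,0,0,0],[1,-2,0,0,0,0,0],[1,-1,0,0,0,0,0],[1,0,0,0,0,0,0],[1,0,0,0,0,0,0]])

```text
time_s: 25.65
tcp_pos: [0.405, 0.3443, 0.1924]
ee_rot: [-3.071, 0.663, -0.001]
contact_force: [0.7, -0.7, 0.4]
opening: 0.0855
```

```bash
python3 - <<'E'
from h import *
st()
for n in("scene","top"): cv2.imwrite(f"pics/z_{n}.png",bot.camera(n))
c=cv2.imread("pics/z_top.png")[165:265,170:310];cv2.imwrite("pics/z3.png",cv2.resize(c,None,fx=5,fy=5,interpolation=cv2.INTER_CUBIC))
E
```

```text
25.65 [0.405  0.3443 0.1924] z [ 8.e-04 -1.e-04 -1.e+00] xang -24.35 F [ 0.65 -0.68  0.35] M [ 0.052 -0.007  0.032] open 0.0855 q [ 6.830e-01  2.800e-01  1.725e+00 -1.000e-03  1.136e+00  1.108e+00]
```

View pics/z_scene.png

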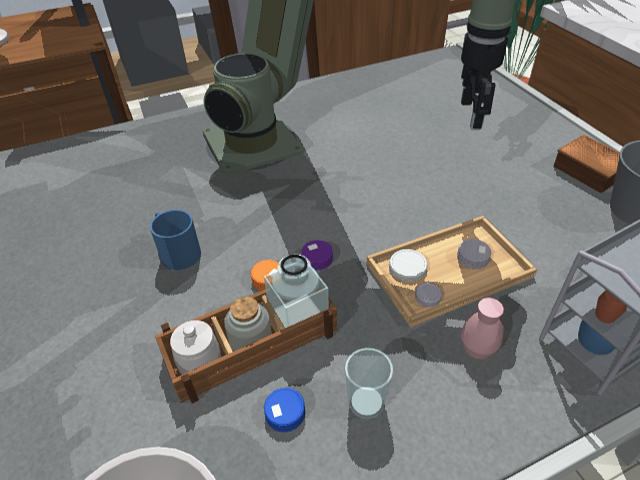

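View pics/z3.png

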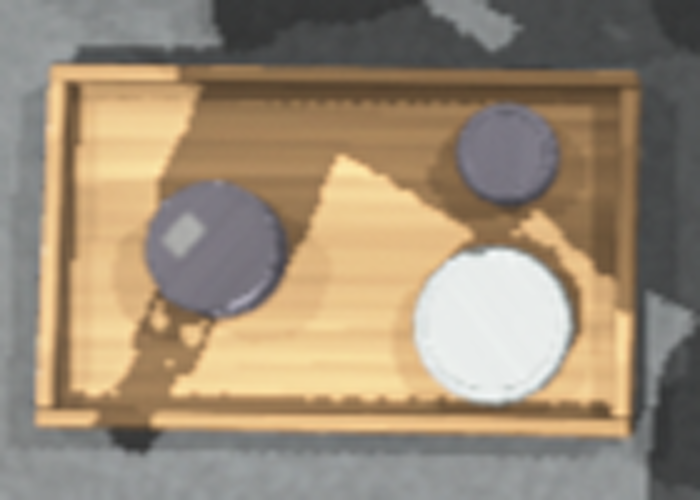

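```bash
python3 - <<'E'
from h import *
print(ray("top",(213.0,214.1),.032))
print(bot.sign_off())
E
```

```text
[0.5858074 0.2574837 0.032    ]
the job is handed in; nothing more can be done
None
```

The stuck lid is off the tall square jar and lies flat and right way up in the empty half of the tray. I handed the job in at about 26 s of the 64 s allowed.

- **Breaking it loose:** I gripped the lid at 32 N and twisted it anticlockwise. The twist moment dropped to almost nothing within 32° of tool turn.
- **Coming free:** It let go at about 44° of tool turn under a pull of at most about 6.5 N. The lid rose in the picture while the jar stayed down.
- **Setting down:** My first estimate of the set-down height was wrong. The fingertips reached the tray floor before the lid did, at 5.6 N. I released the lid from there, so it dropped about 3–4 mm instead of being placed in contact.

**Last checks:** The top view puts the lid at about (0.586, 0.257) m, within 6 mm of the marked centre (0.587, 0.263). The jar stands upright in its compartment. The tray lids, vase, mug, tumbler and other jars look unmoved by eye, and the gripper is clear of everything. No check disagreed, but I have no reading of the lid's landing force.

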